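Start the hose crimper from its console

TASK

At the hose crimper's bench console, press down the raised end of the rocker switch until it stays tipped over (power on), then press the square key fully down so that it stays in (pump on), and last press the wide mushroom button fully down and keep it down: finish while still holding it pressed with the fingers. Nothing is to be picked up: do not press the small round button, and leave the loose fitting, ferrule, spanner and jar where they are, neither moved nor lifted.

Things in the scene. Friction and masses are not known exactly. Their poses are not given: they have to be found in the camera images.
- console: fixed grey deck 190 (x) by 350 (y) by 60 mm high; origin: centre of its underside; x points away from the robot's side, y along the row of controls. In a row at x = -30 mm, 76 mm apart, in an order that changes, stand four fixed aluminium boxes (68 by 64 by 22 mm high, turned like the console) carrying dark grey controls: rocker, square key, mushroom button, small round button
- rocker_pivot (a point): pivot of the rocker, fixed, 95 mm above the bench, 13 mm above its box, at the rocker's middle. The rocker is a dark grey shallow V, 52 mm long along the console's x, 36 mm wide, its two 26 mm faces meeting here. At first the near face (-x) is about level and the far face (+x) slopes up away from the pivot by 0.34 to 0.4 rad
- rocker_raised (a point): point on the surface of the rocker's raised far face, 19 mm from the pivot along the slope, on its middle line; moves with the rocker. About 7 mm above the pivot at first, level with the pivot when the rocker is fully on
- rocker (a joint): angle of the rocker, rad: 0 = off, far end up (starts 0 to 0.06); 0.4 = on, far end down and far face level. Stiff hinge (about 3 N at the far face to move it), stays where it is left
- key_top (a point): centre of the top of the square key, 28 by 28 mm, 18 mm proud of its box (100 mm above the bench); moves with the key
- key (a joint): depth of the square key, m: 0 = out, 0.008 = fully in; takes about 3.5 N to move, does not spring back
- mushroom_top (a point): centre of the top of the wide mushroom-headed button, 44 mm across, 24 mm proud of its box (106 mm above the bench); moves with the button
- mushroom (a joint): depth of the mushroom button, m: 0 = out, 0.008 = fully down; a spring (about 2.5 N at first, 8 N when fully down) pushes it out when released
- small_top (a point): centre of the top of the small round button, 18 mm across, 14 mm proud of its box; not to be pressed
- small (a joint): depth of the small round button, m: 0 = out, 0.006 = fully down; springs back; not to be pressed
- fitting: loose steel hose fitting, hexagon foot 30 mm across with a barbed tail, 46 mm high, standing on the console deck behind (+x of) the boxes; origin at the centre of its foot; leave alone
- ferrule: loose steel tube, 30 mm across, 34 mm high, standing on the console deck behind the boxes; origin at the centre of its foot; leave alone
- spanner: loose steel spanner lying on the bench on the robot's side of the console, roughly along the console's y; leave alone
- jar: loose closed jar, 60 mm across, 70 mm high, standing on the bench beyond the console; origin at the centre of its foot; leave alone

How it is judged:
By the outcome, as a careful person would: the job done as asked, in the order asked, and still so for the second after the job is handed in, while the arm keeps its last pose, push and grip.
It also fails if it takes over 38 s, if anything falls off the work surface, if the arm or the gripper's body presses on something with over 40 N, if the wrist force passes 120 N, or if a joint passes its speed limit or range.

ROBOT

A 6-joint arm with a two-finger parallel gripper is mounted at the origin on the work surface. World frame = base frame: x ahead of the robot, y to its left, z up, the work surface at z = 0. Lengths are in m, angles in rad, forces in N, time in s.
With the tool pointing down it reaches from about 0.35 to 0.775 m from the base axis. Payload 5.5 kg.
Tool frame: the origin (TCP) lies midway between the tips of the shut fingers; the grasp point (between the pads) lies 19 mm behind it; z points along the fingers, y is the line along which they close (so a half turn about z gives the same grasp; the last joint's range is limited). The gripper opens to 85 mm and grips with 20 to 120 N. Pads are 22 mm wide; open, the fingers measure 114 mm over their backs; the gripper's body (76 mm by 85 mm) begins 54 mm behind the grasp point. The pads swing forward as they close: fully open they stand 13 mm farther back than shut.
Start: joints at [1.125, 0.313, 0.046, 1.304, 0, 1.431], TCP at [0.173, 0.548, 0.231] pointing down, gripper open.
Joint ranges: [-2.76, 2.76], [-0.86, 1.69], [-1.03, 1.26], [-2.2, 2.34], [-1.47, 1.5], [-3.14, 3.14]. Speed limits (rad/s): [2.57, 2.57, 3.14, 3.14, 3.14, 3.14].

INTERFACE

Orientations are given as a unit quaternion [w, x, y, z].
In Python, from workcell import env gives the robot as it stands. The module is installed in compiled form; this text tells all that it offers.
- The arm moves only by the tool servo_tool, never from a script. Its argument "increments" is a list of rows, each an object of numbers: "grip": the closure, from 0 (fully open) to 1 (shut); "x", "y", "z": the shift along the tool's x, y, z in mm; "roll": the turn about the tool's z in degrees. In form: [{"grip": .., "x": .., "y": .., "z": .., "roll": ..}, ...]. A call has 1 to 5 rows; each row shifts and turns the commanded pose from where the row before left it, along the tool's axes as they then stand; what a row does not reach is not made up. A row lasts 1/12 s, in which the tool goes at most 41.7 mm and 7.16 degrees, less where a joint would pass 70% of its speed; a pose out of reach is approached as far as the arm can. A call is refused whole if a number of a shift passes 41.7 or a number of a turn 7.16, either way. A call with a gripper value outside its range is refused whole. The fingers move at their own pace and stop on an object; "grip_force" is the grip in N (left out, the last holds). Time passes only in rows, so rows that do not move let the fingers close. It gives the time, the measured TCP pose, the force, the opening and the grip force at its end, in the units of the state.
- env.get_state(): the state, without advancing time (a new reading comes with each control period).
- env.read_camera(name): name is "side" or "top"; returns the picture (480x640x3 uint8, red, green, blue); there is no depth.
- env.get_calibration(name): a dict with "vertical_fov" (degrees; the focal length in pixels is half the picture's height over the tangent of half this angle, whatever the lens; pixels are square), "cx", "cy" (the principal point, pixels), "rvec" (rotation vector, rad) and "tvec" (3), from world to camera coordinates, as OpenCV has them. Camera axes: x right, y down, z forward; pixel columns grow to the right and rows downward; lengths in m; the calibration is good to about 2 mm. A picture is of the moment at which its call begins. get_calibration takes no time and is no camera call.
- env.hand_in(): hands the job in; it is judged then, once.
The state is a dict: "clock": time; "joint_pos": joint angles; "qvel": joint speeds; "tau": joint torques, N m; "tcp_pos": TCP position; "orientation": TCP orientation; "wrist_force": force on the tool from outside, world axes, zero at the start; "ft_torque": the same for the moment, N m; "finger_gap": finger opening in m; "grip_force": force on a finger pad.
Only numpy, scipy, OpenCV 4.12 (cv2) and the standard library are available. Lean on these libraries where they do the work, as an engineer would, in place of code of your own. Each camera call takes 0.05 s, during which the arm holds its last target. There are 200 camera calls.

## Working session

There is one attempt and no reset: what is moved stays moved. The work goes in short steps, Python scripts to look and compute and a tool call to move; the robot and the scene stay as the last step left them, time stands still between calls to the robot, and variables do not carry over. Pictures are saved under pics/ and viewed, at most 10 in all, crops included, and the job is handed in when it is done.

Besides the shell and the picture viewer there is one more tool, called after "Request:" by a JSON object that holds its "api" and its "payload", one argument or row to a line. servo_tool: Moves the arm, as the interface text tells. Its arguments: {"type":"object","properties":{"increments":{"type":"array"},"grip_force":{"type":"number"}},"required":["increments"]}

```bash
mkdir -p pics
python3 - <<'E'
from workcell import env
import cv2
for n in("top","side"):
    cv2.imwrite(f"pics/{n}0.png",env.read_camera(n)[:,:,::-1]); print(env.get_calibration(n))
print(env.get_state())
E
```

```text
{'vertical_fov': 49.898074034629445, 'cx': 313.2927588724725, 'cy': 238.41973545342637, 'rvec': array([ 2.2059769 , -2.1432113 ,  0.08450662]), 'tvec': array([0.02744684, 0.5970669 , 0.89286285])}
{'vertical_fov': 46.53489479052367, 'cx': 324.0181350169325, 'cy': 237.61349792838695, 'rvec': array([ 2.33293019, -0.80597021,  0.31345182]), 'tvec': array([-0.41489917,  0.37002017,  0.60474953])}
{'clock': 0.1, 'joint_pos': array([ 1.12540847e+00,  3.13966439e-01,  4.50891584e-02,  1.30360343e+00,
       -9.51363504e-07,  1.43120035e+00]), 'qvel': array([ 8.96868277e-04, -6.42218218e-04, -4.78874614e-04, -3.54564729e-05,
       -8.52071521e-05,  2.84701586e-04]), 'tau': array([ 3.34498247e-03, -4.81723809e+01,  2.99245012e+01,  1.27020225e-02,
       -1.39397653e-04, -5.34532418e-07]), 'tcp_pos': array([0.17291067, 0.54790508, 0.23047324]), 'orientation': array([-2.42380924e-04,  1.52300868e-01,  9.88333818e-01, -8.06557988e-04]), 'wrist_force': array([ 0.34212541,  0.14538101, -0.02048982]), 'ft_torque': array([0.03951492, 0.03328482, 0.02037253]), 'grip_force': 0.0, 'finger_gap': 0.08533626780247298}
```

View pics/top0.png

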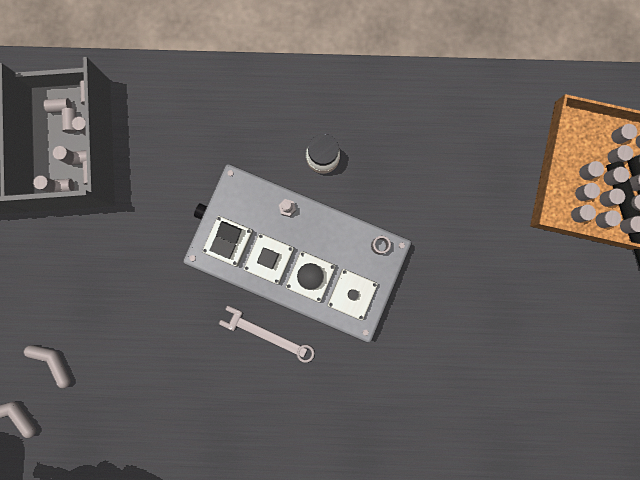

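View pics/side0.png

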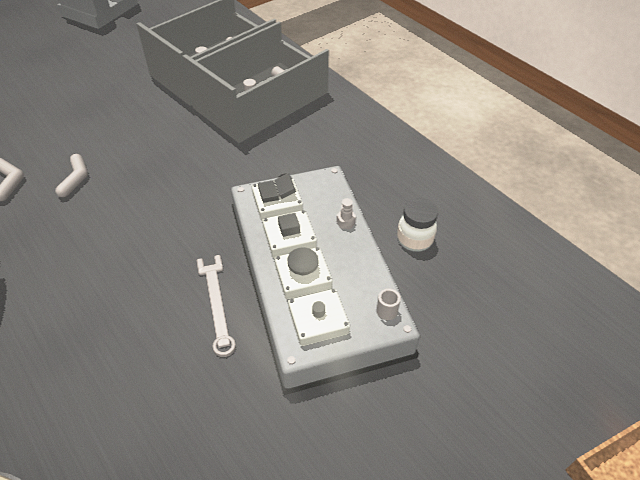

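The top view shows, left to right, the rocker (228,238), square key (269,258), mushroom (310,276) and small button (354,295). The fitting is at (288,207) and the ferrule at (381,244). I'll enlarge both views to measure.

```bash
python3 - <<'E'
import cv2
a=cv2.imread("pics/top0.png")[155:350,175:420]; cv2.imwrite("pics/topc.png",cv2.resize(a,None,fx=3,fy=3,interpolation=cv2.INTER_CUBIC))
E
cat > h.py <<'E'
from workcell import env
import numpy as np, cv2
def cam(n):
    c=env.get_calibration(n); f=240/np.tan(np.radians(c["vertical_fov"])/2)
    return np.array([[f,0,c["cx"]],[0,f,c["cy"]],[0,0,1]]),c["rvec"],c["tvec"]
def ray(n,u,v,z):
    K,r,t=cam(n); R=cv2.Rodrigues(r)[0]; o=-R.T@t; d=R.T@np.linalg.inv(K)@[u,v,1]
    return o+d*(z-o[2])/d[2]
def proj(n,P):
    K,r,t=cam(n); return cv2.projectPoints(np.array(P,float),r,t,K,None)[0].reshape(-1,2)
E
python3 - <<'E'
from h import *
for n,u,v,z in [("top",228,238,.095),("top",268.5,258,.1),("top",310,276,.106),("top",354,295,.096),("side",290,222,.1),("side",303,258,.106),("side",319,306,.096)]: print(n,u,v,ray(n,u,v,z))
E
```

```text
top 228 238 [0.58680336 0.18447018 0.095     ]
top 268.5 258 [0.55558983 0.11612065 0.1       ]
top 310 276 [0.52822568 0.0475423  0.106     ]
top 354 295 [ 0.49960578 -0.02479587  0.096     ]
side 290 222 [0.55460717 0.11336897 0.1       ]
side 303 258 [0.52683415 0.04508317 0.106     ]
side 319 306 [ 0.50029587 -0.02426998  0.096     ]
```

View pics/topc.png

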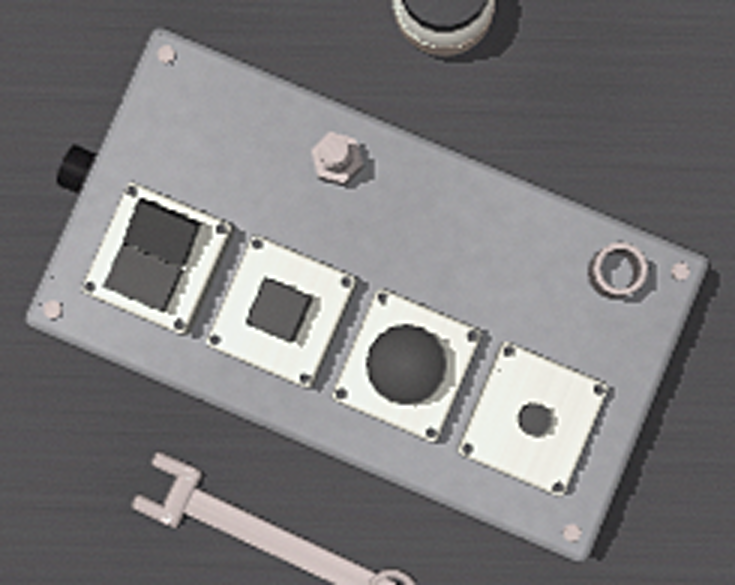

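Request:
{"api": "servo_tool", "payload": {
  "increments": [
    {"grip": 1, "x": 0, "y": 0, "z": 0, "roll": 4.15},
    {"grip": 1, "x": -35, "y": -12, "z": 0, "roll": 0},
    {"grip": 1, "x": -35, "y": -12, "z": 0, "roll": 0},
    {"grip": 1, "x": -35, "y": -12, "z": 0, "roll": 0},
    {"grip": 1, "x": -35, "y": -12, "z": 0, "roll": 0}
  ],
  "grip_force": 40
}}

```text
clock: 0.52
tcp_pos: [0.286, 0.4509, 0.2308]
orientation: [-0.0, 0.187, 0.982, -0.0]
wrist_force: [1.7, 1.0, 0.8]
finger_gap: 0.0253
grip_force: 0.0
```

Request:
{"api": "servo_tool", "payload": {
  "increments": [
    {"grip": 1, "x": -35, "y": -12, "z": 0, "roll": 0},
    {"grip": 1, "x": -35, "y": -12, "z": 0, "roll": 0},
    {"grip": 1, "x": -35, "y": -12, "z": 0, "roll": 0},
    {"grip": 1, "x": -35, "y": -12, "z": 0, "roll": 0},
    {"grip": 1, "x": -35, "y": -12, "z": 0, "roll": 0}
  ]
}}

```text
clock: 0.93
tcp_pos: [0.4269, 0.3301, 0.231]
orientation: [-0.0, 0.188, 0.982, -0.0]
wrist_force: [0.5, 0.7, 0.3]
finger_gap: -0.0001
grip_force: 0.0
```

Request:
{"api": "servo_tool", "payload": {
  "increments": [
    {"grip": 1, "x": -35, "y": -12, "z": 10, "roll": 0},
    {"grip": 1, "x": -35, "y": -12, "z": 10, "roll": 0},
    {"grip": 1, "x": -35, "y": -12, "z": 20, "roll": 0},
    {"grip": 1, "x": -35, "y": -12, "z": 20, "roll": 0},
    {"grip": 1, "x": -35, "y": -12, "z": 20, "roll": 0}
  ]
}}

```text
clock: 1.35
tcp_pos: [0.5667, 0.2105, 0.1509]
orientation: [-0.0, 0.188, 0.982, 0.0]
wrist_force: [0.7, 0.9, 0.2]
finger_gap: -0.0002
grip_force: 0.0
```

Request:
{"api": "servo_tool", "payload": {
  "increments": [
    {"grip": 1, "x": 0, "y": 0, "z": 20, "roll": 0},
    {"grip": 1, "x": 0, "y": 0, "z": 0, "roll": 0},
    {"grip": 1, "x": 0, "y": 0, "z": 0, "roll": 0}
  ]
}}

```text
clock: 1.6
tcp_pos: [0.5642, 0.2113, 0.1303]
orientation: [-0.002, 0.188, 0.982, -0.001]
wrist_force: [0.2, 0.8, -0.0]
finger_gap: -0.0
grip_force: 0.0
```

```bash
cat > look.py <<'E'
from h import *
import sys
from scipy.spatial.transform import Rotation as Ro
s=env.get_state(); q=s["orientation"]; R=Ro.from_quat(q,scalar_first=True).as_matrix()
print(s["clock"],s["tcp_pos"],s["finger_gap"],s["wrist_force"]); print(R)
k=np.array([.555,.115,.1]); ya=np.array([.369,.929,0]); xa=np.array([.929,-.369,0])
T={"rocker":k+.076*ya+.019*xa-[0,0,.005],"key":k-[0,0,.008],"mush":k-.076*ya-[0,0,.002]}
for n,p in T.items(): print(n,p,"tool mm",np.round(1000*R.T@(p-s["tcp_pos"]),1))
a=env.read_camera("side")[110:350,200:440]
b=env.read_camera("top")[165:345,185:405]
a=cv2.resize(a,(440,440),interpolation=cv2.INTER_CUBIC);b=cv2.resize(b,(358,293),interpolation=cv2.INTER_CUBIC)
o=np.zeros((440,798,3),np.uint8);o[:,:440]=a;o[:293,440:]=b
cv2.imwrite(f"pics/{sys.argv[1]}.png",o[:,:,::-1])
E
python3 look.py l1
```

```text
1.6 [0.56415031 0.2113358  0.13026982] -3.261275927140324e-05 [ 0.15645184  0.82499795 -0.01900509]
[[-9.29009048e-01  3.70028281e-01 -4.61078363e-03]
 [ 3.70034970e-01  9.29017590e-01 -6.62145346e-04]
 [ 4.03848660e-03 -2.32129020e-03 -9.99989151e-01]]
rocker [0.600695 0.178593 0.095   ] tool mm [-46.2 -16.8  35.1]
key [0.555 0.115 0.092] tool mm [-27.3 -92.8  38.4]
mush [0.526956 0.044396 0.098   ] tool mm [ -27.4 -168.8   32.6]
```

View pics/l1.png

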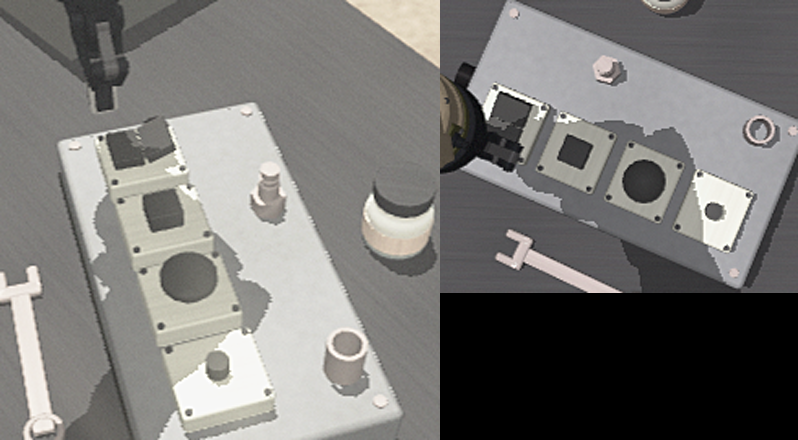

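The picture shows the shut gripper above the rocker's outer/near side, with its tip at about (105,95) in the left crop. The controls are unchanged. Next I move over the raised face and press.

Request:
{"api": "servo_tool", "payload": {
  "increments": [
    {"grip": 1, "x": -23, "y": -8.4, "z": 0, "roll": 0},
    {"grip": 1, "x": -23, "y": -8.4, "z": 0, "roll": 0},
    {"grip": 1, "x": 0, "y": 0, "z": 10, "roll": 0},
    {"grip": 1, "x": 0, "y": 0, "z": 5, "roll": 0},
    {"grip": 1, "x": 0, "y": 0, "z": 0, "roll": 0}
  ]
}}

```text
clock: 2.12
tcp_pos: [0.6009, 0.1803, 0.1165]
orientation: [-0.001, 0.187, 0.982, -0.0]
wrist_force: [0.2, -0.7, -0.3]
finger_gap: 0.0001
grip_force: 0.0
```

Request:
{"api": "servo_tool", "payload": {
  "increments": [
    {"grip": 1, "x": 0, "y": 0, "z": 4, "roll": 0},
    {"grip": 1, "x": 0, "y": 0, "z": 4, "roll": 0},
    {"grip": 1, "x": 0, "y": 0, "z": 4, "roll": 0},
    {"grip": 1, "x": 0, "y": 0, "z": 4, "roll": 0},
    {"grip": 1, "x": 0, "y": 0, "z": 2, "roll": 0}
  ]
}}

```text
clock: 2.53
tcp_pos: [0.603, 0.1796, 0.0992]
orientation: [0.001, 0.188, 0.982, 0.0]
wrist_force: [1.3, -0.1, 2.9]
finger_gap: -0.0001
grip_force: 1.6
```

Request:
{"api": "servo_tool", "payload": {
  "increments": [
    {"grip": 1, "x": 0, "y": 0, "z": 1.5, "roll": 0},
    {"grip": 1, "x": 0, "y": 0, "z": 1.5, "roll": 0},
    {"grip": 1, "x": 0, "y": 0, "z": 1, "roll": 0},
    {"grip": 1, "x": 0, "y": 0, "z": 0, "roll": 0}
  ]
}}

```text
clock: 2.87
tcp_pos: [0.6027, 0.1794, 0.0951]
orientation: [0.0, 0.188, 0.982, 0.0]
wrist_force: [3.1, 0.4, 3.3]
finger_gap: -0.0001
grip_force: 1.6
```

Request:
{"api": "servo_tool", "payload": {
  "increments": [
    {"grip": 1, "x": 0, "y": 0, "z": 1, "roll": 0},
    {"grip": 1, "x": 0, "y": 0, "z": 0, "roll": 0}
  ]
}}

```text
clock: 3.03
tcp_pos: [0.6027, 0.1794, 0.095]
orientation: [0.001, 0.188, 0.982, 0.0]
wrist_force: [0.7, -0.5, 7.3]
finger_gap: 0.0001
grip_force: 3.9
```

Request:
{"api": "servo_tool", "payload": {
  "increments": [
    {"grip": 1, "x": 0, "y": 0, "z": 1, "roll": 0},
    {"grip": 1, "x": 0, "y": 0, "z": 1, "roll": 0},
    {"grip": 1, "x": 0, "y": 0, "z": 0, "roll": 0},
    {"grip": 1, "x": 0, "y": 0, "z": 0, "roll": 0}
  ]
}}

```text
clock: 3.37
tcp_pos: [0.6028, 0.1795, 0.0949]
orientation: [0.001, 0.188, 0.982, 0.001]
wrist_force: [-2.3, -1.0, 17.3]
finger_gap: 0.0002
grip_force: 8.7
```

Request:
{"api": "servo_tool", "payload": {
  "increments": [
    {"grip": 1, "x": 0, "y": 0, "z": -15, "roll": 0},
    {"grip": 1, "x": 0, "y": 0, "z": -20, "roll": 0},
    {"grip": 1, "x": 10, "y": -38, "z": 0, "roll": 0},
    {"grip": 1, "x": 11, "y": -38, "z": 0, "roll": 0},
    {"grip": 1, "x": 0, "y": 0, "z": 0, "roll": 0}
  ]
}}

```text
clock: 3.78
tcp_pos: [0.5471, 0.1129, 0.1248]
orientation: [-0.005, 0.189, 0.982, -0.002]
wrist_force: [-1.0, 1.3, -0.7]
finger_gap: 0.0
grip_force: 0.0
```

```bash
python3 look.py l2
```

```text
3.7833 [0.54706917 0.11293216 0.12476918] 1.6920140333871595e-06 [-0.95969446  1.31128993 -0.71477123]
[[-0.92830598  0.37166253 -0.01072219]
 [ 0.37170502  0.92834825 -0.00221326]
 [ 0.00913134 -0.00604007 -0.99994007]]
rocker [0.600695 0.178593 0.095   ] tool mm [-25.6  81.1  29. ]
key [0.555 0.115 0.092] tool mm [-6.9  5.1 32.7]
mush [0.526956 0.044396 0.098   ] tool mm [ -7.  -70.9  27.1]
```

View pics/l2.png

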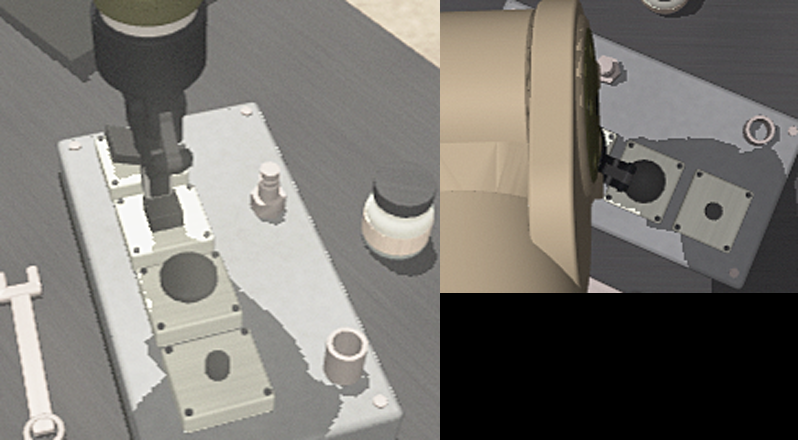

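The gripper is now above the key at (163,200), and the rocker's near half, at (122,140), stands up, so it is tipped on. Next I press the key.

Request:
{"api": "servo_tool", "payload": {
  "increments": [
    {"grip": 1, "x": -4, "y": 4, "z": 6, "roll": 0},
    {"grip": 1, "x": 0, "y": 0, "z": 6, "roll": 0},
    {"grip": 1, "x": 0, "y": 0, "z": 0, "roll": 0}
  ]
}}

```text
clock: 4.13
tcp_pos: [0.5599, 0.1194, 0.113]
orientation: [-0.001, 0.187, 0.982, -0.0]
wrist_force: [-1.2, 0.0, -0.6]
finger_gap: 0.0002
grip_force: 0.0
```

Request:
{"api": "servo_tool", "payload": {
  "increments": [
    {"grip": 1, "x": 0, "y": 0, "z": 4, "roll": 0},
    {"grip": 1, "x": 0, "y": 0, "z": 4, "roll": 0},
    {"grip": 1, "x": 0, "y": 0, "z": 4, "roll": 0},
    {"grip": 1, "x": 0, "y": 0, "z": 0, "roll": 0}
  ]
}}

```text
clock: 4.47
tcp_pos: [0.5592, 0.1189, 0.1016]
orientation: [-0.001, 0.188, 0.982, -0.0]
wrist_force: [-0.4, -0.0, 0.7]
finger_gap: -0.0002
grip_force: 0.0
```

Request:
{"api": "servo_tool", "payload": {
  "increments": [
    {"grip": 1, "x": 2, "y": -4.5, "z": 0, "roll": 0},
    {"grip": 1, "x": 0, "y": 0, "z": 4, "roll": 0},
    {"grip": 1, "x": 0, "y": 0, "z": 3, "roll": 0},
    {"grip": 1, "x": 0, "y": 0, "z": 2, "roll": 0},
    {"grip": 1, "x": 0, "y": 0, "z": 1, "roll": 0}
  ]
}}

```text
clock: 4.88
tcp_pos: [0.5562, 0.115, 0.0928]
orientation: [0.0, 0.188, 0.982, -0.0]
wrist_force: [-1.3, -0.5, 3.1]
finger_gap: 0.0
grip_force: 1.6
```

Request:
{"api": "servo_tool", "payload": {
  "increments": [
    {"grip": 1, "x": 0, "y": 0, "z": 1, "roll": 0},
    {"grip": 1, "x": 0, "y": 0, "z": 1, "roll": 0},
    {"grip": 1, "x": 0, "y": 0, "z": 0, "roll": 0}
  ]
}}

```text
clock: 5.13
tcp_pos: [0.5562, 0.115, 0.0919]
orientation: [0.0, 0.188, 0.982, -0.0]
wrist_force: [-4.5, -2.4, 9.7]
finger_gap: -0.0002
grip_force: 4.8
```

Key bottomed at z = 0.092. I'll press a little more, lift, and go to the mushroom.

Request:
{"api": "servo_tool", "payload": {
  "increments": [
    {"grip": 1, "x": 0, "y": 0, "z": 1, "roll": 0},
    {"grip": 1, "x": 0, "y": 0, "z": 0.5, "roll": 0},
    {"grip": 1, "x": 0, "y": 0, "z": 0, "roll": 0},
    {"grip": 1, "x": 0, "y": 0, "z": 0, "roll": 0}
  ]
}}

```text
clock: 5.47
tcp_pos: [0.5563, 0.115, 0.0918]
orientation: [0.001, 0.188, 0.982, -0.0]
wrist_force: [-7.8, -2.3, 18.4]
finger_gap: 0.0001
grip_force: 9.0
```

Request:
{"api": "servo_tool", "payload": {
  "increments": [
    {"grip": 1, "x": 0, "y": 0, "z": -15, "roll": 0},
    {"grip": 1, "x": 0, "y": 0, "z": -20, "roll": 0},
    {"grip": 1, "x": 0, "y": -38, "z": 0, "roll": 0},
    {"grip": 1, "x": 0, "y": -38, "z": 0, "roll": 0},
    {"grip": 1, "x": 0, "y": 0, "z": 0, "roll": 0}
  ]
}}

```text
clock: 5.88
tcp_pos: [0.5264, 0.0409, 0.1244]
orientation: [-0.0, 0.19, 0.982, -0.001]
wrist_force: [0.6, 0.2, -0.6]
finger_gap: 0.0003
grip_force: 0.0
```

Request:
{"api": "servo_tool", "payload": {
  "increments": [
    {"grip": 1, "x": 0, "y": 0, "z": 0, "roll": 0},
    {"grip": 1, "x": 0, "y": 0, "z": 0, "roll": 0}
  ]
}}

```text
clock: 6.05
tcp_pos: [0.5286, 0.0447, 0.1244]
orientation: [0.0, 0.188, 0.982, 0.0]
wrist_force: [0.6, -1.1, 0.2]
finger_gap: 0.0004
grip_force: 0.0
```

```bash
python3 look.py l3
```

```text
6.05 [0.52863382 0.04470757 0.1243737 ] 0.00036597387404417223 [ 0.60789081 -1.06555337  0.24192701]
[[-9.29045158e-01  3.69965546e-01  7.67637084e-04]
 [ 3.69966084e-01  9.29044962e-01  7.45024088e-04]
 [-4.37536122e-04  9.76160708e-04 -9.99999428e-01]]
rocker [0.600695 0.178593 0.095   ] tool mm [-17.4 151.   29.5]
key [0.555 0.115 0.092] tool mm [ 1.5 75.  32.4]
mush [0.526956 0.044396 0.098   ] tool mm [ 1.5 -0.9 26.4]
```

View pics/l3.png

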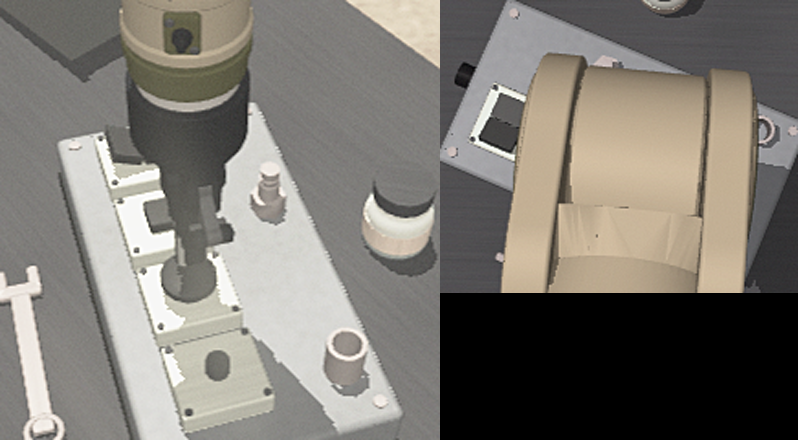

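The rocker's near face stands up at (125,145), the key at (158,215) is low, and the fingers are centred over the mushroom at (188,275). Now I press it and hold.

Request:
{"api": "servo_tool", "payload": {
  "increments": [
    {"grip": 1, "x": 1, "y": -0.5, "z": 8, "roll": 0},
    {"grip": 1, "x": 0, "y": 0, "z": 6, "roll": 0},
    {"grip": 1, "x": 0, "y": 0, "z": 4, "roll": 0},
    {"grip": 1, "x": 0, "y": 0, "z": 4, "roll": 0},
    {"grip": 1, "x": 0, "y": 0, "z": 2, "roll": 0}
  ]
}}

```text
clock: 6.57
tcp_pos: [0.5267, 0.0453, 0.0998]
orientation: [-0.001, 0.188, 0.982, 0.0]
wrist_force: [-2.9, 2.0, 7.2]
finger_gap: 0.0001
grip_force: 3.1
```

Request:
{"api": "servo_tool", "payload": {
  "increments": [
    {"grip": 1, "x": 0, "y": 0, "z": 2, "roll": 0},
    {"grip": 1, "x": 0, "y": 0, "z": 2, "roll": 0},
    {"grip": 1, "x": 0, "y": 0, "z": 1, "roll": 0},
    {"grip": 1, "x": 0, "y": 0, "z": 0, "roll": 0},
    {"grip": 1, "x": 0, "y": 0, "z": 0, "roll": 0}
  ]
}}

```text
clock: 6.98
tcp_pos: [0.5269, 0.0453, 0.0976]
orientation: [0.0, 0.188, 0.982, 0.001]
wrist_force: [-7.6, 3.2, 19.6]
finger_gap: 0.0002
grip_force: 9.7
```

Request:
{"api": "servo_tool", "payload": {
  "increments": [
    {"grip": 1, "x": 0, "y": 0, "z": 0.3, "roll": 0},
    {"grip": 1, "x": 0, "y": 0, "z": 0, "roll": 0},
    {"grip": 1, "x": 0, "y": 0, "z": 0, "roll": 0},
    {"grip": 1, "x": 0, "y": 0, "z": 0, "roll": 0},
    {"grip": 1, "x": 0, "y": 0, "z": 0, "roll": 0}
  ]
}}

```text
clock: 7.4
tcp_pos: [0.5269, 0.0453, 0.0976]
orientation: [0.001, 0.188, 0.982, 0.001]
wrist_force: [-8.0, 2.2, 21.7]
finger_gap: -0.0002
grip_force: 10.7
```

```bash
python3 -c "
from workcell import env
print(env.get_state()['wrist_force'],env.hand_in())"
```

```text
the job is handed in; nothing more can be done
[-8.02524838  2.15768244 21.71337076] None
```

I handed the job in at about 7.4 s: the rocker is tipped on, the key is pressed fully in, and the fingers are still holding the mushroom button fully down with about 22 N; the small button and loose parts were not touched.

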